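# Work a square tube past the cam post into a tacking jig and lock it

### The job

Slide the loose square tube into the blue tacking jig by pushing its ends with the fingertips, never picking it up: work it in at a slant, one end behind the cam post up to the stop block, then swing the other end in past the dowel pin until the tube lies flush along the fence. Then push the red cam lever all the way round to clamp it. Leave the tape measure, the magnet and the small spanner in front where they lie.

Things in the scene. Friction and masses are not known exactly. Their poses are not given: they have to be found in the camera images.
- jig: Blue steel tacking jig bolted to the table, immovable. Origin: on the table, mid-length of the fence's working face. Axes: x into the fence, away from the open side and the robot; y along the fence towards the cam post's end; z up. Fence: angle iron 256 mm long, 30 mm high, face at x = 0, bolted flange behind it to x = 49 mm. The bay along its face is 187 mm long, from stop block to dowel pin.
- seat (a point): Where the seated tube's origin belongs: on the table, 12.5 mm out from the fence, mid-length of the bay (the tube has 3.5 mm of play either way along the fence). It has the jig's axes; the tube's y axis lies along its y. On the way in the tube slants 6 to 10 degrees: leading end nearer the fence, trailing end standing out.
- stop_face (a point): Middle of the stop block's face that the tube's leading end meets, at jig y = 93.5 mm, 12.5 mm above the table. The blue block runs from the fence 36 mm out (jig x -36 to 0), is 17 mm thick along y and 31 mm high with its screw.
- dowel (a point): Foot of the bright round dowel pin at the trailing end of the bay: 14 mm diameter, 31 mm high, jig x = -10, y = -100.5 mm, so it stands out 17 mm from the fence. The tube's trailing end swings in past it, which it can only do when the tube is pushed up close to the stop block.
- rail: Loose length of bare square steel tube, 25 x 25 mm section, 180 mm long, about 0.25 kg, lying on the table in front of the jig. Origin: centre of its underside. Its y axis runs along its length; its +y end goes in behind the cam post. A sideways push close to one end turns it about a point near the other end, which moves out a little (up to a quarter as far).
- rail_lead (a point): Centre of the tube's leading (+y) end face, 12.5 mm above the table. Overhead, fixed and solid: a grey extraction hose, 120 mm across, ends 0.59 m above the table at x, y = (0.495, 0.31). Right of the bench, the crank bar of a ring roller lies level, 0.42 to 0.50 m high, from (0.435, -0.165) to (0.30, -0.59): an arm starting beside it first rises or draws back.
- rail_tail (a point): Centre of the tube's trailing (-y) end face, 12.5 mm above the table. Overhead, fixed and solid: a thin black cord hangs slanting behind the work, straight from (0.66, -0.09) at 0.05 m above the table to (0.50, 0.245) at 0.72 m; where a wrist would meet it, the hand should lean back towards the robot.
- cam (a joint): Cam lever angle, rad: starts 0 to 0.12 (open); 1.745 is the end of travel (clamped), turning counterclockwise seen from above. Stays where it is left; about 4 N at the handle. Lever direction from the pivot, in the jig's frame: 170 degrees plus the joint angle, counted from +x towards +y. The last part of the turn presses the tube against the fence.
- cam_axis (a point): On the cam post's vertical pivot axis, 42 mm above the table (jig x = -49.6, y = 48.5 mm). Post 56 mm high. The cam at its foot is a dark eccentric disc, 34 mm across; open, it covers jig y = 24 to 62 mm and leaves a 35 mm gap to the fence, through which the 25 mm tube's leading end goes.
- cam_grip (a point): Middle of the red handle of the cam lever, 67 mm from the pivot axis and 42 mm above the table; the handle is a level round grip 18 mm thick and 49 mm long, along the lever. The lever passes above the tube.
- tape_measure: Tape measure, 36 x 86 x 64 mm, standing loose behind the jig; leave alone. Origin: centre of its underside.
- magnet_square: Dark red triangular welding magnet, 90 x 90 x 16 mm, lying loose left of the jig; leave alone. Origin: centre of its underside.
- spanner_13: Small bright spanner, 30 x 151 x 6 mm, lying loose near the front edge, left of the tube; leave alone. Origin: centre of its underside.

How it is judged:
By the outcome, as a careful person would: the job done as asked, in the order asked, and still so for the second after the job is handed in, with the robot touching nothing.
It also fails if it takes over 72 s, if anything falls off the work surface, if the arm or the gripper's body presses on something with over 40 N, if the wrist force passes 120 N, or if a joint passes its speed limit or range.

### The arm

A 6-joint arm with a two-finger parallel gripper is mounted at the origin on a cart in front of the work surface, level with it; the furniture and walls round the work are solid. World frame = base frame: x ahead of the robot, y to its left, z up, the work surface at z = 0. Lengths are in mm, angles in rad, forces in N, time in s.
With the tool pointing down it reaches from about 350 to 875 mm from the base axis. Payload 4.2 kg.
Tool frame: the origin (TCP) lies midway between the tips of the shut fingers; the grasp point (between the pads) lies 19 mm behind it (arm.hold_point_z is the distance from the TCP to the grasp point, in mm); z points along the fingers, y is the line along which they close (so a half turn about z gives the same grasp; the last joint's range is limited). The gripper opens to 85 mm and grips with 20 to 120 N. Pads are 22 mm wide; open, the fingers measure 114 mm over their backs; the gripper's body (76 mm by 85 mm) begins 54 mm behind the grasp point. The pads swing forward as they close: fully open they stand 13 mm farther back than shut.
Start: joints at [1.399, 0.385, 0.008, 0, -1.194, -0.259], TCP at [260.965, 567.888, 203.412] pointing down, gripper open.
Joint ranges: [-3.14, 3.14], [-1.21, 2.06], [-1.07, 1.41], [-3.16, 2.05], [-2.99, -0.16], [-3.1, 3.1]. Speed limits (rad/s): [2.79, 2.79, 3.14, 3.14, 3.14, 3.14].

### API

Orientations are given as a unit quaternion [x, y, z, w].
In Python, from bench import arm, vision gives the robot as it stands. The module is installed in compiled form; this text tells all that it offers.
- The arm moves only by the tool servo_tool, never from a script. Its argument "plan" is a list of rows, each a list of 7 numbers: the shift along the world's x, y, z each as a share of 300 mm, from -1 to 1, then the turn, a rotation vector about the world's x, y, z each as a share of 2 rad, from -1 to 1, then the opening, from 0 (shut) to 1 (fully open). A call has 1 to 20 rows; each row shifts and turns the commanded pose from where the row before left it; what a row does not reach is not made up. A row lasts 1/8 s, in which the tool goes at most 62.5 mm and 10.7 degrees, less where a joint would pass 70% of its speed; a pose out of reach is approached as far as the arm can. A call with a number of a shift or a turn outside -1 to 1 is refused whole. A call with a gripper value outside its range is refused whole. The fingers move at their own pace and stop on an object; the grip force is fixed at half the most. Time passes only in rows, so rows that do not move let the fingers close. It gives the time, the measured TCP pose, the force, the opening and the grip force at its end, in the units of the state.
- arm.read_state(): the state, without advancing time (a new reading comes with each control period).
- vision.get_image(name): name is "side" or "top"; returns a dict with "image" (480x640x3 uint8, red, green, blue), "z_map" (480x640 float32, mm along the optical axis (not along the pixel's ray), 0 where there is no reading), "K" (3x3 intrinsics, pixels), "world_to_cam" (4x4, takes a point from world to camera coordinates). Camera axes: x right, y down, z forward; pixel columns grow to the right and rows downward; lengths in mm; the calibration is good to about 2 mm. A picture is of the moment at which its call begins.
- arm.job_done(): hands the job in; it is judged then, once.
The state is a dict: "clock": time; "joints": joint angles; "joint_vel": joint speeds; "joint_efforts": joint torques, N m; "position": TCP position; "ee_rot": TCP orientation; "contact_force": force on the tool from outside, world axes, zero at the start; "wrist_torque": the same for the moment, N m; "gripper_width": finger opening in mm; "grasp_force": force on a finger pad.
Only numpy, scipy, OpenCV 4.12 (cv2) and the standard library are available. Lean on these libraries where they do the work, as an engineer would, in place of code of your own. Each camera call takes 0.05 s, during which the arm holds its last target. There are 200 camera calls.

## Working session

There is one attempt and no reset: what is moved stays moved. The work goes in short steps, Python scripts to look and compute and a tool call to move; the robot and the scene stay as the last step left them, time stands still between calls to the robot, and variables do not carry over. Pictures are saved under pics/ and viewed, at most 12 in all, crops included, and the job is handed in when it is done.

Besides the shell and the picture viewer there is one more tool, called by a JSON object that holds its "method" and its "body". servo_tool: Moves the arm, as the interface text tells. Its arguments: {"type":"object","properties":{"plan":{"type":"array"}},"required":["plan"]}

```bash
mkdir -p pics; python3 - <<'E'
from bench import arm, vision
import cv2,numpy as np
s=arm.read_state();print({k:np.round(v,3).tolist() for k,v in s.items()}, arm.hold_point_z)
for n in("top","side"):
    d=vision.get_image(n);cv2.imwrite(f"pics/{n}0.png",d["image"][:,:,::-1]);np.savez(f"{n}0.npz",**d)
    print(n,d["K"].tolist(),np.round(d["world_to_cam"],3).tolist())
E
```

```text
{'clock': 0.0, 'joints': [1.399, 0.386, 0.007, -0.001, -1.194, -0.259], 'joint_vel': [0.001, -0.001, 0.001, 0.001, -0.0, -0.002], 'joint_efforts': [0.0, -39.229, 18.839, 4.186, -0.005, 0.0], 'position': [260.69, 567.328, 202.336], 'ee_rot': [0.977, -0.214, -0.0, 0.001], 'contact_force': [1.027, 0.392, 0.095], 'wrist_torque': [0.002, -0.019, -0.014], 'grasp_force': 0.0, 'gripper_width': 85.641} 18.700000000000003
top [[515.5043381799139, 0.0, 319.8075385507005], [0.0, 515.5043381799139, 242.3351009846574], [0.0, 0.0, 1.0]] [[0.03, -0.999, -0.015, 187.949], [-0.992, -0.028, -0.12, 502.825], [0.119, 0.018, -0.993, 1034.746], [0.0, 0.0, 0.0, 1.0]]
side [[435.9282830479769, 0.0, 317.49294867351944], [0.0, 435.9282830479769, 236.20235835383482], [0.0, 0.0, 1.0]] [[0.955, -0.298, -0.004, -425.525], [-0.198, -0.624, -0.756, 270.72], [0.223, 0.722, -0.655, 640.62], [0.0, 0.0, 0.0, 1.0]]
```

View pics/top0.png

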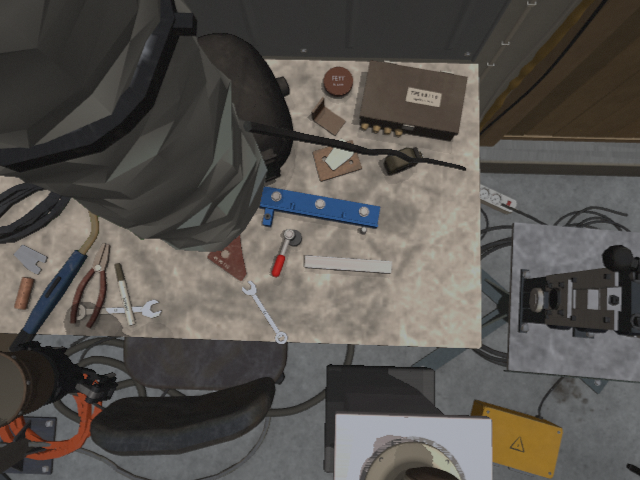

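View pics/side0.png

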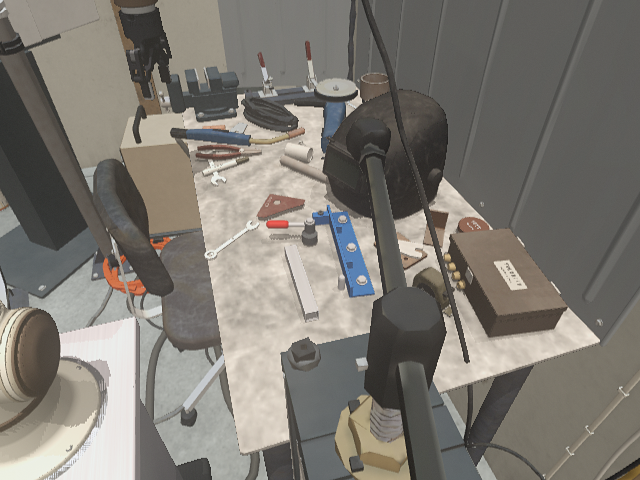

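The top view shows the blue fence from (262,195) to (380,225), the dowel near (364,229), the cam post at (291,237) with the red lever down to (278,272), and the tube from (305,262) to (391,267). Next I'll measure them with depth.

```bash
cat > h.py <<'E'
import numpy as np,cv2
from bench import arm,vision
def cloud(d):
    K,T=d["K"],d["world_to_cam"];z=d["z_map"].astype(float)
    v,u=np.mgrid[:480,:640]
    P=np.stack([(u-K[0,2])/K[0,0]*z,(v-K[1,2])/K[1,1]*z,z],-1)
    W=(P-T[:3,3])@T[:3,:3]   # inverse rotation
    W[z<=0]=np.nan
    return W
def proj(d,p):
    c=d["world_to_cam"][:3,:3]@np.asarray(p,float)+d["world_to_cam"][:3,3];q=d["K"]@c;return q[:2]/q[2]
def hsv(d): return cv2.cvtColor(d["image"],cv2.COLOR_RGB2HSV)
def st():
    s=arm.read_state();print("t",round(float(s["clock"]),2),"p",np.round(s["position"],1),"q",np.round(s["ee_rot"],3),"F",np.round(s["contact_force"],1),"w",round(float(s["gripper_width"]),1))
E
python3 - <<'E'
from h import *
for n in("top","side"):
    d=dict(np.load(n+"0.npz"));W=cloud(d);H=hsv(d)
    box=(W[...,0]>350)&(W[...,0]<700)&(W[...,1]>-200)&(W[...,1]<300)&(W[...,2]<90)
    tab=box&(abs(W[...,2])<8);print(n,"table z med",np.median(W[...,2][tab]))
    blue=box&(H[...,0]>100)&(H[...,0]<125)&(H[...,1]>130)
    red=box&((H[...,0]<6)|(H[...,0]>174))&(H[...,1]>170)&(W[...,2]>25)
    for nm,m,zl,zh in(("bluetop",blue,22,36),("blueflange",blue,2,14),("red",red,25,60)):
        m=m&(W[...,2]>zl)&(W[...,2]<zh);p=W[m]
        if len(p)<5: print(nm,len(p));continue
        r=cv2.minAreaRect(p[:,:2].astype(np.float32));print(nm,len(p),np.round(cv2.boxPoints(r),1).tolist(),"z",np.median(p[:,2]).round(1))
    # rail: z 18..30 unsaturated in front of the jig
    m=box&(W[...,2]>19)&(W[...,2]<32)&~blue&(W[...,0]<520)&(H[...,1]<60)
    k,l,s,c=cv2.connectedComponentsWithStats(m.astype(np.uint8))
    for i in range(1,k):
        if s[i,4]>60:
            p=W[l==i];print("comp",s[i].tolist(),np.round(cv2.boxPoints(cv2.minAreaRect(p[:,:2].astype(np.float32))),1).tolist(),p[:,2].mean().round(1))
    m=box&(W[...,2]>40)&(W[...,2]<62)
    k,l,s,c=cv2.connectedComponentsWithStats(m.astype(np.uint8))
    for i in range(1,k):
        if s[i,4]>15:
            p=W[l==i];print("high",s[i].tolist(),p.mean(0).round(1),np.median(p[p[:,2]>52],0).round(1) if (p[:,2]>52).any() else "")
E
```

```text
top table z med 1.1628832680255727
bluetop 377 [[532.5, 86.0], [552.5, 83.0], [584.7999877929688, 296.8999938964844], [564.7000122070312, 299.8999938964844]] z 30.4
blueflange 1538 [[542.7999877929688, 84.0], [581.4000244140625, 78.30000305175781], [614.2999877929688, 298.20001220703125], [575.7000122070312, 304.0]] z 7.1
red 160 [[422.79998779296875, 284.29998779296875], [465.5, 272.3999938964844], [469.6000061035156, 287.1000061035156], [426.8999938964844, 299.0]] z 50.6
comp [289, 232, 13, 14, 106] [[485.1000061035156, 251.6999969482422], [512.7999877929688, 238.0], [521.5999755859375, 255.6999969482422], [493.79998779296875, 269.3999938964844]] 26.2
comp [304, 255, 88, 19, 1062] [[438.3999938964844, 54.900001525878906], [463.70001220703125, 53.900001525878906], [470.8999938964844, 233.39999389648438], [445.6000061035156, 234.39999389648438]] 25.9
high [406, 147, 15, 11, 101] [687.2  14.6  53.6] [685.6  19.1  57.9]
high [385, 156, 29, 16, 193] [661.   53.6  52.3] [660.   55.2  57.3]
high [271, 229, 24, 49, 373] [470.8 278.3  50. ] [504.9 271.4  54.3]
side table z med -1.2058606794
[... 467 characters left out ...]
1035156]] z 49.4
comp [302, 229, 15, 12, 120] [[484.3999938964844, 248.5], [510.70001220703125, 231.3000030517578], [524.2999877929688, 252.3000030517578], [497.8999938964844, 269.3999938964844]] 24.1
comp [284, 245, 35, 70, 943] [[437.70001220703125, 49.5], [463.6000061035156, 48.5], [471.20001220703125, 230.0], [445.29998779296875, 231.10000610351562]] 23.5
high [359, 197, 11, 10, 66] [644.9 290.8  51.1] [643.6 289.4  56.4]
high [390, 201, 4, 7, 20] [696.6 262.5  53.9] [695.9 261.8  57.5]
high [266, 218, 49, 11, 305] [472.  270.3  46.4] [509.5 262.2  53.7]
high [414, 267, 34, 31, 518] [667.   27.3  53.5] [668.7  29.7  59.7]
high [456, 328, 9, 15, 75] [656.5 -87.2  50.9] [654.8 -84.3  57.5]
```

```bash
python3 - <<'E'
import cv2
a=cv2.imread("pics/top0.png")[170:300,200:420];cv2.imwrite("pics/c1.png",cv2.resize(a,(770,455),interpolation=cv2.INTER_CUBIC))
E
```

```text
(no output)
```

View pics/c1.png

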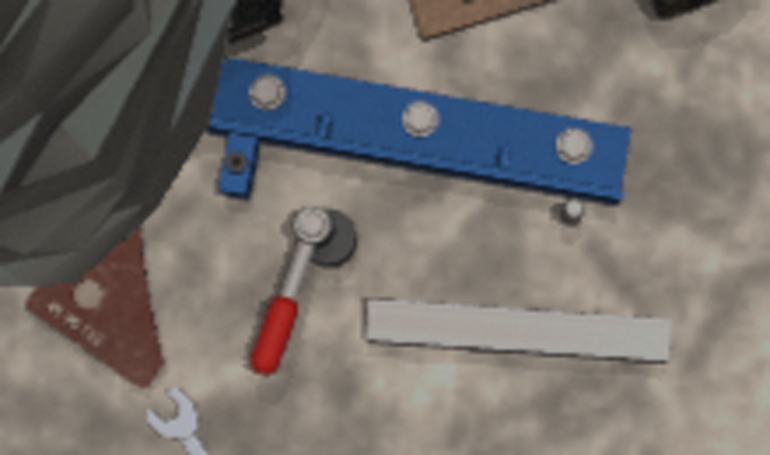

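The enlarged top crop shows the post top at crop (312,223), the dowel top at (572,209), the stop screw at (237,161), and the tube corners at (366,298) and (669,347). I'll take a side crop as well, so I can fit the jig pose from both cameras.

```bash
python3 - <<'E'
import cv2
a=cv2.imread("pics/side0.png")[195:335,250:390];cv2.imwrite("pics/c2.png",cv2.resize(a,(588,588),interpolation=cv2.INTER_CUBIC))
E
```

```text
(no output)
```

View pics/c2.png

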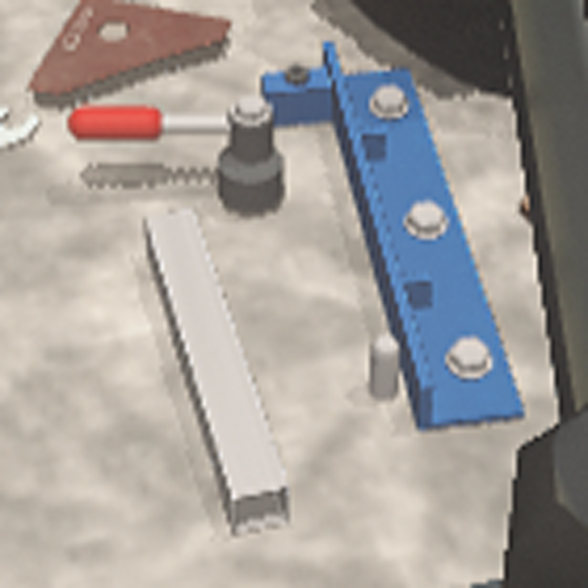

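```bash
cat > fit.py <<'E'
from h import *
from scipy.optimize import least_squares
D={n:dict(np.load(n+"0.npz")) for n in("top","side")}
T=lambda x,y:(200+x/3.5,170+y/3.5)
S=lambda x,y:(250+x/4.2,195+y/4.2)
J=[("top",T(312,223),(-49.6,48.5,56)),("top",T(573,207),(-10,-100.5,31)),("top",T(622,202),(0,-128,0)),("top",T(630,127),(49,-128,4)),
("side",S(250,104),(-49.6,48.5,56)),("side",S(384,341),(-10,-100.5,31)),("side",S(325,45),(0,128,30)),("side",S(425,430),(0,-128,0)),("side",S(524,415),(49,-128,4)),("side",S(410,72),(49,128,4))]
R=[("side",S(232,494),(-12.5,-90,25)),("side",S(288,487),(12.5,-90,25)),("side",S(148,222),(-12.5,90,25)),("side",S(190,210),(12.5,90,25)),
("top",T(366,298),(12.5,90,25)),("top",T(366,340),(-12.5,90,25)),("top",T(669,318),(12.5,-90,25)),("top",T(669,358),(-12.5,-90,25))]
def w(p,l):
    c,s=np.cos(p[2]),np.sin(p[2]);return (p[0]+c*l[0]-s*l[1],p[1]+s*l[0]+c*l[1],l[2])
def fit(C,cams=("top","side"),p0=(550,210,-.15)):
    C=[c for c in C if c[0] in cams]
    f=lambda p:np.concatenate([proj(D[n],w(p,l))-u for n,u,l in C])
    r=least_squares(f,p0,x_scale=[10,10,.1],loss="soft_l1");return r.x,np.round(r.fun,1).reshape(-1,2).tolist()
if __name__=="__main__":
    for cams in(("top","side"),("top",),("side",)):
        j,e=fit(J,cams);r,e2=fit(R,cams,(455,143,-.04));print(cams,"J",j.round(3),e,"\nR",r.round(3),e2)
        c,s=np.cos(j[2]),np.sin(j[2]);dx=r[0]-j[0];dy=r[1]-j[1]
        print("rail in jig",np.round([c*dx+s*dy,-s*dx+c*dy,np.degrees(r[2]-j[2])],1))
E
python3 fit.py
```

```text
('top', 'side') J [ 5.52766e+02  2.07347e+02 -1.50000e-01] [[1.1, -0.5], [1.5, -0.2], [-0.1, 1.0], [1.6, -0.1], [0.2, -1.2], [0.4, -0.2], [-0.7, -1.9], [-1.8, -0.0], [0.2, -0.9], [-0.2, -1.3]] 
R [ 4.54810e+02  1.41669e+02 -3.60000e-02] [[-0.4, -0.4], [0.1, -1.8], [-1.7, -2.4], [0.2, -1.8], [1.2, -0.1], [0.3, -0.1], [1.4, -0.2], [0.8, 0.4]]
rail in jig [-87.  -79.6   6.6]
('top',) J [ 5.52054e+02  2.09786e+02 -1.41000e-01] [[0.0, 0.1], [0.4, -0.3], [-1.2, 0.8], [0.4, -0.4]] 
R [ 4.54724e+02  1.43568e+02 -3.30000e-02] [[0.2, 0.0], [-0.6, 0.0], [0.4, -0.4], [-0.1, 0.3]]
rail in jig [-87.1 -79.2   6.2]
('side',) J [ 5.5238e+02  2.0508e+02 -1.5100e-01] [[0.3, -0.5], [0.6, 0.7], [-0.5, -1.3], [-1.6, 0.9], [0.5, 0.0], [-0.0, -0.7]] 
R [ 4.54380e+02  1.37709e+02 -4.00000e-02] [[-0.2, 1.4], [0.4, 0.1], [-1.3, -1.2], [0.7, -0.5]]
rail in jig [-86.8 -81.3   6.4]
```

Jig at about (552.5, 207.5, -0.147 rad) and tube at about (454.7, 141.2, -0.036 rad). I'll open the fingers along the tube, use them as a two-point pusher to set the slant, and then push on the tail end.

{"method": "servo_tool", "body": {"plan": [[0.0647,-0.177,-0.034,0,0,0.0247,1],[0.0647,-0.177,-0.034,0,0,0.0247,1],[0.0647,-0.177,-0.034,0,0,0.0247,1],[0.0647,-0.177,-0.034,0,0,0.0247,1],[0.0647,-0.177,-0.034,0,0,0.0247,1],[0.0647,-0.177,-0.034,0,0,0.0247,1],[0.0647,-0.177,-0.034,0,0,0.0247,1],[0.0647,-0.177,-0.034,0,0,0.0247,1],[0,0,0,0,0,0,1]]}}

```text
clock: 1.23
position: [415.7, 139.4, 120.7]
ee_rot: [1.0, -0.021, -0.001, 0.001]
contact_force: [-1.2, -0.6, 0.6]
gripper_width: 85.5
grasp_force: 0.0
```

```bash
python3 -c "
from h import *
st()"
```

```text
t 1.23 p [415.7 139.4 120.7] q [ 1.    -0.021 -0.001  0.001] F [-1.2 -0.6  0.6] w 85.5
```

{"method": "servo_tool", "body": {"plan": [[0,0,-0.1,0,0,0,1],[0,0,-0.1,0,0,0,1],[0,0,-0.1,0,0,0,1],[0,0,-0.1,0,0,0,1],[0.025,0,-0.005,0,0,0,1],[0.025,0,0,0,0,0,1],[0.015,0,0,0,0,-0.009,1],[0.015,0,0,0,0,-0.009,1],[0.015,0,0,0,0,-0.009,1],[0.015,0,0,0,0,-0.009,1],[0.015,0,0,0,0,-0.009,1],[0.015,0,0,0,0,-0.009,1],[0.015,0,0,0,0,-0.009,1]]}}

```text
clock: 2.85
position: [463.0, 143.0, 0.3]
ee_rot: [0.997, -0.081, -0.0, 0.0]
contact_force: [0.3, 0.4, 0.1]
gripper_width: 85.0
grasp_force: 0.0
```

```bash
cat > look.py <<'E'
from h import *
import sys
jx,jy,ja=552.2,209.0,-.145   # jig; top-camera values used with the top-camera tube
def tube(d):
    W=cloud(d);H=hsv(d)
    m=(W[...,0]>400)&(W[...,0]<570)&(W[...,1]>-20)&(W[...,1]<330)&(W[...,2]>20)&(W[...,2]<31)&(H[...,1]<45)&(H[...,2]>120)
    k,l,s,c=cv2.connectedComponentsWithStats(m.astype(np.uint8));i=1+np.argmax(s[1:,4])
    (cx,cy),(a,b),th=cv2.minAreaRect(W[l==i][:,:2].astype(np.float32));t=np.radians(th if a<b else th+90)
    t=(t+np.pi/2)%np.pi-np.pi/2
    dx,dy=cx-jx,cy-jy;C,S=np.cos(ja),np.sin(ja)
    print("tube world",round(cx,1),round(cy,1),round(t,3),"L",round(max(a,b)),"W",round(min(a,b)),"| jig",np.round([C*dx+S*dy,-S*dx+C*dy,np.degrees(t-ja)],1))
for n in sys.argv[1:2]:
    d=vision.get_image("top");tube(d)
    cv2.imwrite(f"pics/{n}.png",cv2.resize(d["image"][170:300,200:420,::-1],(770,455),interpolation=cv2.INTER_CUBIC))
    e=vision.get_image("side");cv2.imwrite(f"pics/{n}s.png",cv2.resize(e["image"][195:335,250:390,::-1],(588,588),interpolation=cv2.INTER_CUBIC))
st()
E
python3 look.py a1
```

```text
tube world 451.4 76.8 0.015 L 46 W 23 | jig [ -80.6 -145.4    9.2]
t 2.95 p [4.633e+02 1.432e+02 3.000e-01] q [ 0.997 -0.081  0.    -0.   ] F [ 0.6 -0.6  0.6] w 85.5
```

View pics/a1s.png

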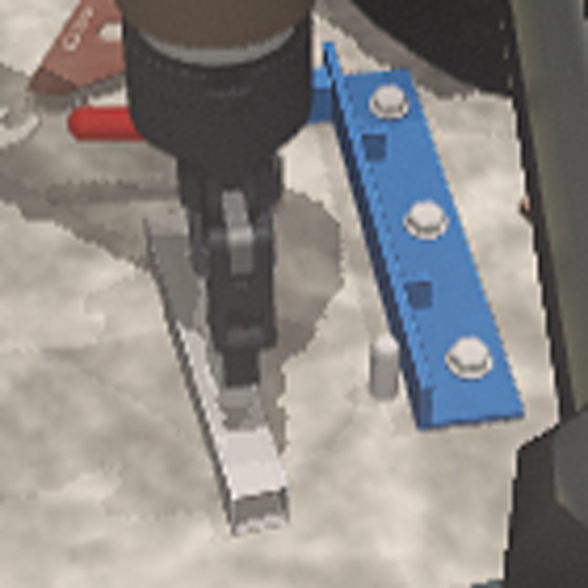

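The side crop shows the open fingertips above the tube: the finger ends at crop (237,400), over the tube top, and the tube hasn't moved. I'll measure the tip height.

```bash
python3 - <<'E'
from h import *
d=vision.get_image("side");W=cloud(d)
for r in range(195+340//4,195+440//4,2):
    print(r,[tuple(np.round(W[r,c]).astype(int)) for c in(301,304,307,310)])
E
```

```text
280 [(np.int64(445), np.int64(94), np.int64(62)), (np.int64(449), np.int64(88), np.int64(67)), (np.int64(454), np.int64(88), np.int64(66)), (np.int64(459), np.int64(86), np.int64(66))]
282 [(np.int64(445), np.int64(95), np.int64(56)), (np.int64(449), np.int64(89), np.int64(60)), (np.int64(454), np.int64(88), np.int64(61)), (np.int64(459), np.int64(85), np.int64(62))]
284 [(np.int64(445), np.int64(96), np.int64(50)), (np.int64(448), np.int64(87), np.int64(58)), (np.int64(455), np.int64(90), np.int64(53)), (np.int64(459), np.int64(84), np.int64(57))]
286 [(np.int64(445), np.int64(95), np.int64(45)), (np.int64(449), np.int64(88), np.int64(51)), (np.int64(454), np.int64(88), np.int64(50)), (np.int64(459), np.int64(86), np.int64(50))]
288 [(np.int64(449), np.int64(111), np.int64(22)), (np.int64(453), np.int64(107), np.int64(25)), (np.int64(459), np.int64(107), np.int64(23)), (np.int64(464), np.int64(103), np.int64(26))]
290 [(np.int64(447), np.int64(105), np.int64(24)), (np.int64(452), np.int64(104), np.int64(23)), (np.int64(457), np.int64(101), np.int64(24)), (np.int64(462), np.int64(98)
[... 725 characters left out ...]
int64(452), np.int64(85), np.int64(22)), (np.int64(457), np.int64(80), np.int64(25))]
300 [(np.int64(440), np.int64(82), np.int64(24)), (np.int64(445), np.int64(80), np.int64(24)), (np.int64(451), np.int64(79), np.int64(24)), (np.int64(456), np.int64(77), np.int64(24))]
302 [(np.int64(439), np.int64(78), np.int64(23)), (np.int64(444), np.int64(75), np.int64(25)), (np.int64(449), np.int64(75), np.int64(23)), (np.int64(454), np.int64(72), np.int64(25))]
304 [(np.int64(440), np.int64(80), np.int64(15)), (np.int64(443), np.int64(73), np.int64(22)), (np.int64(448), np.int64(70), np.int64(24)), (np.int64(453), np.int64(68), np.int64(24))]<stdin>:4: RuntimeWarning: invalid value encountered in cast
```

{"method": "servo_tool", "body": {"plan": [[-0.08,0,0.03,0,0,0.021,1],[-0.08,0,0.03,0,0,0.021,1],[0,0,0,0,0,0.021,0.4],[0,0,0,0,0,0,0.4],[0,0,0,0,0,0,0.4],[0,0,0,0,0,0,0.4],[0,0,0,0,0,0,0.4]]}}

```text
clock: 3.88
position: [414.8, 143.0, 18.2]
ee_rot: [1.0, -0.018, -0.0, 0.0]
contact_force: [0.6, 0.5, 0.2]
gripper_width: 34.0
grasp_force: 0.0
```

```bash
python3 - <<'E'
from h import *
d=vision.get_image("side");W=cloud(d);st()
for n in ("side",):
    p=arm.read_state()["position"]
    m=(abs(W[...,0]-p[0])<16)&(abs(W[...,1]-p[1])<60)&(W[...,2]>10)&(W[...,2]<110)
    q=W[m]
    for z in range(10,110,5):
        k=q[(q[:,2]>=z)&(q[:,2]<z+5)]
        if len(k): print(z,len(k),k[:,:2].min(0).round(),k[:,:2].max(0).round())
u,v=proj(d,p).astype(int);print(u,v)
cv2.imwrite("pics/b1s.png",cv2.resize(d["image"][v-90:v+40,u-60:u+70,::-1],(585,585),interpolation=cv2.INTER_CUBIC))
E
```

```text
t 3.92 p [414.8 143.   18.2] q [ 1.    -0.018 -0.     0.   ] F [-0.9 -0.4  0.3] w 34.2
40 2 [409. 120.] [410. 120.]
45 8 [405. 117.] [423. 161.]
50 18 [403. 112.] [424. 166.]
55 32 [403. 110.] [423. 162.]
60 25 [403. 111.] [424. 160.]
65 26 [403. 110.] [424. 160.]
70 19 [403. 110.] [419. 120.]
75 2 [410. 111.] [419. 112.]
80 3 [410. 161.] [413. 163.]
85 3 [401. 115.] [408. 161.]
90 13 [400.  93.] [425. 165.]
95 37 [400.  92.] [424. 123.]
100 28 [401.  89.] [424. 120.]
105 11 [401.  88.] [424. 117.]
279 281
```

View pics/b1s.png

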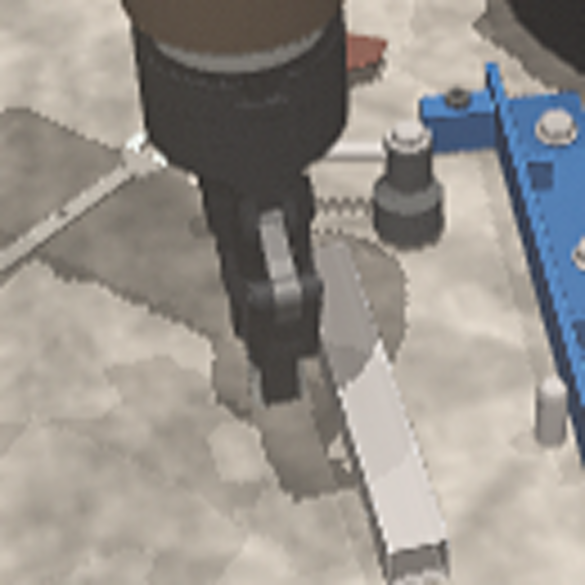

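The crop shows the fingertips at (278,400), in front of the tube and clearly higher than the TCP reading suggests. I'll shut the fingers and compare.

{"method": "servo_tool", "body": {"plan": [[-0.03,0,0,0,0,0,0],[0,0,0,0,0,0,0],[0,0,0,0,0,0,0],[0,0,-0.02,0,0,0,0],[0,0,0,0,0,0,0]]}}

```text
clock: 4.55
position: [405.4, 142.8, 11.8]
ee_rot: [1.0, -0.018, -0.001, 0.0]
contact_force: [0.6, 0.8, 0.1]
gripper_width: -0.1
grasp_force: 0.0
```

```bash
cat > tip.py <<'E'
from h import *
st();p=arm.read_state()["position"]
for n in("side","top"):
    d=vision.get_image(n);W=cloud(d)
    m=(abs(W[...,0]-p[0])<18)&(abs(W[...,1]-p[1])<60)&(W[...,2]>10)&(W[...,2]<110)
    q=W[m];print(n,proj(d,p).round())
    for z in range(10,80,5):
        k=q[(q[:,2]>=z)&(q[:,2]<z+5)]
        if len(k): print(z,len(k),k[:,:2].min(0).round(),k[:,:2].max(0).round())
    if n=="side": u,v=proj(d,p).astype(int);cv2.imwrite("pics/tip.png",cv2.resize(d["image"][v-70:v+40,u-50:u+60,::-1],(550,550),interpolation=cv2.INTER_CUBIC))
E
python3 tip.py
```

```text
t 4.55 p [405.4 142.8  11.8] q [ 1.    -0.018 -0.001  0.   ] F [0.6 0.8 0.1] w -0.1
side [275. 285.]
35 3 [403. 135.] [412. 136.]
40 7 [394. 134.] [416. 138.]
45 22 [394. 128.] [414. 147.]
50 24 [394. 127.] [415. 145.]
55 24 [394. 126.] [415. 143.]
60 20 [395. 127.] [415. 136.]
65 10 [399. 127.] [410. 129.]
75 1 [393. 148.] [393. 148.]
top [347. 288.]
```

View pics/tip.png

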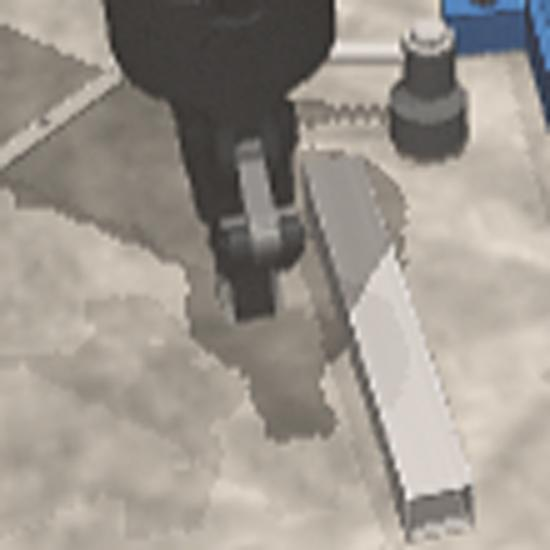

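The shut tip at crop (250,318) hangs about 22-24 mm above the reported TCP, which projects to (250,350). I'll lower in small steps, watching the force, to find the real tip height.

{"method": "servo_tool", "body": {"plan": [[0,0,-0.02,0,0,0,0],[0,0,-0.02,0,0,0,0],[0,0,-0.02,0,0,0,0],[0,0,0,0,0,0,0]]}}

```text
clock: 5.15
position: [405.4, 142.8, -6.3]
ee_rot: [1.0, -0.018, -0.001, 0.001]
contact_force: [-0.4, 0.4, 0.2]
gripper_width: -0.1
grasp_force: 0.0
```

```bash
python3 tip.py
```

```text
t 5.15 p [405.4 142.8  -6.3] q [ 1.    -0.018 -0.001  0.001] F [-0.4  0.4  0.2] w -0.1
side [275. 291.]
15 2 [398. 136.] [403. 138.]
20 7 [396. 134.] [415. 136.]
25 14 [394. 130.] [415. 146.]
30 27 [394. 127.] [415. 144.]
35 16 [397. 127.] [415. 136.]
40 21 [394. 127.] [416. 148.]
45 19 [394. 127.] [411. 148.]
60 3 [391. 134.] [393. 144.]
65 11 [391. 110.] [415. 134.]
70 13 [391. 107.] [413. 130.]
75 5 [392. 102.] [415. 127.]
top [347. 288.]
```

{"method": "servo_tool", "body": {"plan": [[0,0,-0.02,0,0,0,0],[0,0,-0.01,0,0,0,0],[0,0,0,0,0,0,0]]}}

```text
clock: 5.62
position: [405.6, 142.9, -15.0]
ee_rot: [1.0, -0.018, -0.0, 0.0]
contact_force: [-0.1, 0.1, 0.3]
gripper_width: 0.1
grasp_force: 0.0
```

{"method": "servo_tool", "body": {"plan": [[0,0,-0.007,0,0,0,0],[0,0,0,0,0,0,0]]}}

```text
clock: 5.88
position: [405.7, 143.0, -16.9]
ee_rot: [1.0, -0.018, -0.0, 0.0]
contact_force: [-0.5, 0.3, -0.4]
gripper_width: 0.1
grasp_force: 0.0
```

{"method": "servo_tool", "body": {"plan": [[0,0,-0.007,0,0,0,0],[0,0,0,0,0,0,0]]}}

```text
clock: 6.12
position: [405.7, 143.0, -19.0]
ee_rot: [1.0, -0.018, -0.0, 0.0]
contact_force: [0.0, -0.4, 0.6]
gripper_width: 0.1
grasp_force: 0.0
```

{"method": "servo_tool", "body": {"plan": [[0,0,-0.006,0,0,0,0],[0,0,0,0,0,0,0]]}}

```text
clock: 6.38
position: [405.6, 143.0, -20.8]
ee_rot: [1.0, -0.018, -0.0, 0.0]
contact_force: [-0.3, -0.2, 0.1]
gripper_width: -0.3
grasp_force: 0.0
```

Reported z minus the real tip height is about -23 mm, so I'll add that offset from here on. Redoing the two-point push with the tips low.

{"method": "servo_tool", "body": {"plan": [[0,0,0,0,0,0,1],[0,0,0,0,0,0,1],[0,0,0,0,0,0,1],[0,0,0,0,0,0,1],[0,0,0,0,0,0,1],[0.03,0,-0.01,0,0,0,1],[0.03,0,-0.01,0,0,0,1],[0.02,0,0,0,0,0,1],[0.015,0,0,0,0,-0.009,1],[0.015,0,0,0,0,-0.009,1],[0.015,0,0,0,0,-0.009,1],[0.015,0,0,0,0,-0.009,1],[0.015,0,0,0,0,-0.009,1],[0.015,0,0,0,0,-0.009,1],[0,0,0,0,0,0,1]]}}

```text
clock: 8.25
position: [457.4, 143.3, -26.6]
ee_rot: [0.997, -0.072, 0.0, -0.0]
contact_force: [-0.4, -0.0, -0.2]
gripper_width: 85.1
grasp_force: 0.0
```

```bash
cat > rail.py <<'E'
from h import *
# tube from side view: grey top face around z=25
from look import jx,jy,ja
def find(n):
    d=vision.get_image(n);W=cloud(d);H=hsv(d)
    m=(W[...,0]>420)&(W[...,0]<570)&(W[...,1]>-20)&(W[...,1]<320)&(abs(W[...,2]-24.5)<3.5)&(H[...,1]<50)
    # drop cam post/dowel
    k,l,s,c=cv2.connectedComponentsWithStats(cv2.morphologyEx(m.astype(np.uint8),cv2.MORPH_OPEN,np.ones((3,3),np.uint8)))
    for i in np.argsort(-s[1:,4])[:3]+1:
        if s[i,4]<40: continue
        p=W[l==i];r=cv2.minAreaRect(p[:,:2].astype(np.float32))
        B=cv2.boxPoints(r);C,S=np.cos(ja),np.sin(ja);Q=(B-[jx,jy])@np.array([[C,-S],[S,C]])
        print(n,s[i,4],"jig corners",Q.round(1).tolist(),"LW",np.round(r[1]).tolist())
if __name__=="__main__":
    st();find("top");find("side")
E
sed -i 's/^for n in sys/if __name__=="__main__":\n  for n in sys/; s/^    \(d=vision\|cv2.imwrite\|e=vis\)/      \1/; s/^st()/  st()/' look.py; tail -7 look.py; python3 rail.py
```

```text
print("tube world",round(cx,1),round(cy,1),round(t,3),"L",round(max(a,b)),"W",round(min(a,b)),"| jig",np.round([C*dx+S*dy,-S*dx+C*dy,np.degrees(t-ja)],1))
if __name__=="__main__":
  for n in sys.argv[1:2]:
      d=vision.get_image("top");tube(d)
      cv2.imwrite(f"pics/{n}.png",cv2.resize(d["image"][170:300,200:420,::-1],(770,455),interpolation=cv2.INTER_CUBIC))
      e=vision.get_image("side");cv2.imwrite(f"pics/{n}s.png",cv2.resize(e["image"][195:335,250:390,::-1],(588,588),interpolation=cv2.INTER_CUBIC))
  st()
t 8.25 p [457.4 143.3 -26.6] q [ 0.997 -0.072  0.    -0.   ] F [-0.4 -0.  -0.2] w 85.1
top 68 jig corners [[-74.7, -154.6], [-70.5, -170.6], [-45.8, -164.1], [-50.0, -148.2]] LW [26.0, 16.0]
side 513 jig corners [[-75.9, -171.7], [-48.4, -171.7], [-48.3, -48.1], [-75.8, -48.1]] LW [124.0, 27.0]
```

{"method": "servo_tool", "body": {"plan": [[0.015,-0.002,0,0,0,-0.0097,1],[0.015,-0.002,0,0,0,-0.0097,1],[0.015,-0.002,0,0,0,-0.0097,1],[0.015,-0.002,0,0,0,-0.0097,1],[0.015,-0.002,0,0,0,-0.0097,1],[0.015,-0.002,0,0,0,-0.0097,1],[0,0,0,0,0,0,1]]}}

```text
clock: 9.22
position: [484.6, 139.6, -26.7]
ee_rot: [0.992, -0.13, 0.001, -0.0]
contact_force: [0.6, -0.4, 0.4]
gripper_width: 85.2
grasp_force: 0.0
```

{"method": "servo_tool", "body": {"plan": [[-0.1,0.025,0,0,0,0,1],[0,0,0.1,0,0,0,0],[0,-0.18,0.1,0,0,0,0],[0,-0.18,0,0,0,0,0],[0,-0.18,0,0,0,0,0]]}}

```text
clock: 9.85
position: [454.5, -16.1, 34.1]
ee_rot: [0.992, -0.129, 0.001, -0.001]
contact_force: [0.7, 0.7, -0.3]
gripper_width: 12.5
grasp_force: 0.0
```

```bash
python3 rail.py; python3 look.py a2
```

```text
t 9.85 p [454.5 -16.1  34.1] q [ 0.992 -0.129  0.001 -0.001] F [ 0.7  0.7 -0.3] w 12.5
top 109 jig corners [[-50.5, -108.6], [-46.3, -135.4], [-23.1, -131.8], [-27.3, -104.9]] LW [23.0, 27.0]
top 77 jig corners [[-45.6, -52.7], [-19.4, -58.7], [-15.2, -40.3], [-41.4, -34.3]] LW [19.0, 27.0]
top 49 jig corners [[-47.9, -87.3], [-45.4, -101.8], [-30.7, -99.3], [-33.1, -84.8]] LW [15.0, 15.0]
tube world 515.5 165.9 -0.262 L 116 W 25 | jig [-30.1 -47.9  -6.7]
t 10.05 p [454.1 -15.9  33.4] q [ 0.991 -0.131  0.001 -0.   ] F [-0.1  0.2  0.2] w -0.4
```

View pics/a2.png

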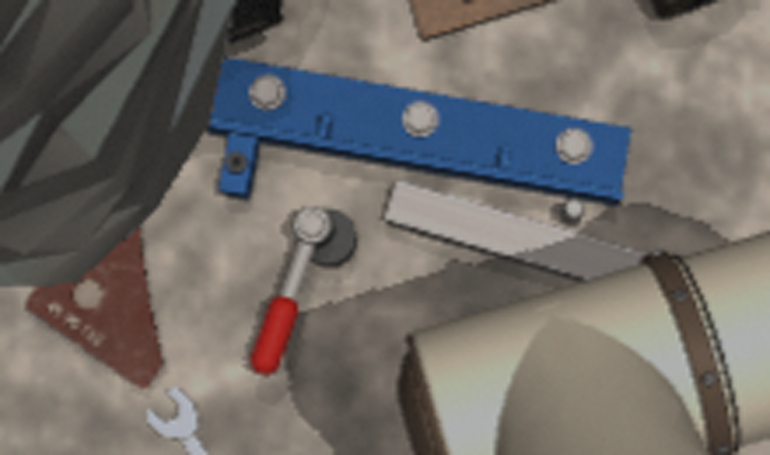

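The tube lies at −6.7° with its lead at jig (−23, 10), so its axis meets x ≈ −13.6 at the stop, which is the line I want. Now the push on the tail end.

{"method": "servo_tool", "body": {"plan": [[0.035,0.045,-0.05,0,0,0,0],[0.035,0.045,-0.05,0,0,0,0],[0,0,-0.06,0,0,0,0],[0,0,0,0,0,0,0],[0.0077,0.029,0,0,0,0,0],[0.0077,0.029,0,0,0,0,0],[0.0077,0.029,0,0,0,0,0],[0.0077,0.029,0,0,0,0,0],[0.0077,0.029,0,0,0,0,0],[0.0077,0.029,0,0,0,0,0],[0,0,0,0,0,0,0]]}}

```text
clock: 11.42
position: [489.0, 64.9, -14.4]
ee_rot: [0.992, -0.129, 0.0, -0.0]
contact_force: [-0.2, -1.9, 3.3]
gripper_width: -0.2
grasp_force: 1.1
```

```bash
python3 rail.py; python3 look.py a3
```

```text
t 11.43 p [489.   64.9 -14.4] q [ 0.992 -0.129  0.    -0.   ] F [-0.2 -1.9  3.3] w -0.2
top 97 jig corners [[-35.4, -3.0], [-29.1, -35.8], [-10.1, -32.2], [-16.4, 0.6]] LW [19.0, 33.0]
top 59 jig corners [[-39.1, 32.0], [-30.9, 11.1], [-12.4, 18.3], [-20.7, 39.3]] LW [20.0, 22.0]
top 44 jig corners [[-69.8, 38.3], [-56.6, 24.0], [-47.6, 32.3], [-60.8, 46.6]] LW [12.0, 19.0]
tube world 530.5 223.8 -0.265 L 63 W 25 | jig [-23.6  11.5  -6.9]
t 11.62 p [488.8  64.5 -14.8] q [ 0.992 -0.13   0.    -0.   ] F [-0.7  0.6  0.2] w -0.1
```

{"method": "servo_tool", "body": {"plan": [[0.0077,0.029,0,0,0,0,0],[0.0077,0.029,0,0,0,0,0],[0.0077,0.029,0,0,0,0,0],[0.0077,0.029,0,0,0,0,0],[0.005,0.02,0,0,0,0,0],[0,0,0,0,0,0,0]]}}

```text
clock: 12.38
position: [499.9, 105.8, -14.6]
ee_rot: [0.992, -0.129, 0.0, -0.0]
contact_force: [-0.1, -0.4, 0.6]
gripper_width: -0.0
grasp_force: 0.0
```

```bash
python3 rail.py; python3 look.py a4
```

```text
t 12.38 p [499.9 105.8 -14.6] q [ 0.992 -0.129  0.    -0.   ] F [-0.1 -0.4  0.6] w -0.0
top 69 jig corners [[-36.6, 55.3], [-26.0, 26.9], [-14.3, 31.3], [-24.9, 59.7]] LW [12.0, 30.0]
tube world 540.5 263.2 -0.262 L 69 W 24 | jig [-19.4  51.9  -6.7]
t 12.57 p [499.4 104.9 -14.6] q [ 0.992 -0.13   0.    -0.   ] F [ 0.2 -0.   0.4] w -0.1
```

{"method": "servo_tool", "body": {"plan": [[0.0026,0.0097,0,0,0,0,0],[0.0026,0.0097,0,0,0,0,0],[0,0,0,0,0,0,0]]}}

```text
clock: 12.95
position: [500.9, 110.9, -14.7]
ee_rot: [0.992, -0.13, -0.0, 0.0]
contact_force: [-0.9, -1.7, -0.0]
gripper_width: 0.1
grasp_force: 0.4
```

{"method": "servo_tool", "body": {"plan": [[0.0017,0.0065,0,0,0,0,0],[0,0,0,0,0,0,0]]}}

```text
clock: 13.2
position: [501.4, 112.9, -14.7]
ee_rot: [0.992, -0.13, 0.0, -0.0]
contact_force: [-0.7, -1.3, -0.3]
gripper_width: 0.1
grasp_force: 0.6
```

{"method": "servo_tool", "body": {"plan": [[0.0017,0.0065,0,0,0,0,0],[0,0,0,0,0,0,0]]}}

```text
clock: 13.45
position: [501.9, 114.8, -14.7]
ee_rot: [0.992, -0.13, -0.0, 0.0]
contact_force: [-0.8, -1.7, 0.6]
gripper_width: 0.2
grasp_force: 0.7
```

```bash
python3 rail.py; python3 look.py a5
```

```text
t 13.45 p [501.9 114.8 -14.7] q [ 0.992 -0.13  -0.     0.   ] F [-0.8 -1.7  0.6] w 0.2
top 61 jig corners [[-32.1, 31.8], [-17.2, 25.9], [-7.2, 51.1], [-22.1, 57.0]] LW [27.0, 16.0]
top 46 jig corners [[-31.2, 89.6], [-16.9, 71.0], [-8.3, 77.5], [-22.7, 96.2]] LW [11.0, 23.0]
tube world 542.7 270.8 -0.249 L 68 W 24 | jig [-18.3  59.8  -6. ]
t 13.65 p [501.9 114.7 -14.7] q [ 0.992 -0.13   0.    -0.   ] F [-0.8 -1.1  0.6] w -0.1
```

View pics/a5.png

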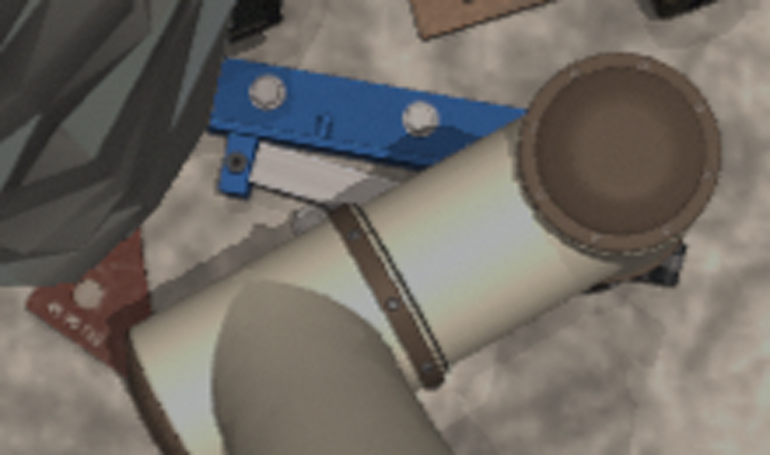

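Tube lead at crop (250,165) is against the stop block's inner side. I'll give it one more small nudge to feel the stop.

{"method": "servo_tool", "body": {"plan": [[0.0012,0.0067,0,0,0,0,0],[0,0,0,0,0,0,0]]}}

```text
clock: 13.9
position: [501.4, 115.3, -14.8]
ee_rot: [0.992, -0.13, -0.001, 0.001]
contact_force: [-0.4, -6.2, 2.6]
gripper_width: -0.1
grasp_force: 3.2
```

{"method": "servo_tool", "body": {"plan": [[0.0012,0.0067,0,0,0,0,0],[0,0,0,0,0,0,0]]}}

```text
clock: 14.15
position: [500.8, 115.6, -14.8]
ee_rot: [0.992, -0.13, -0.002, 0.003]
contact_force: [0.8, -11.5, 4.5]
gripper_width: -0.3
grasp_force: 5.8
```

Stop reached (about 11 N). Now I'll back off, move round to the tail's outer side, lean the hand back, and swing the tail in.

{"method": "servo_tool", "body": {"plan": [[-0.01,-0.04,0,0,0,0,0],[-0.08,0,0,0,0,0.0575,0],[-0.08,0.03,0,0,-0.053,0,0],[0,0.08,0,0,-0.053,0,0],[0.02,0.08,0,0,0,0,0],[0.04,0,0,0,0,0,0],[0,0,0,0,0,0,0]]}}

```text
clock: 15.02
position: [483.0, 143.2, -4.4]
ee_rot: [0.994, -0.075, 0.082, 0.003]
contact_force: [0.2, -0.1, -0.5]
gripper_width: -0.1
grasp_force: 0.0
```

```bash
python3 rail.py
```

```text
t 15.03 p [483.  143.2  -4.4] q [ 0.994 -0.075  0.082  0.003] F [ 0.2 -0.1 -0.5] w -0.1
top 115 jig corners [[-30.2, 51.0], [-6.8, 49.1], [-3.7, 87.0], [-27.1, 88.9]] LW [38.0, 23.0]
top 42 jig corners [[-30.6, 42.4], [-27.3, 33.1], [-8.8, 39.7], [-12.1, 49.0]] LW [20.0, 10.0]
side 695 jig corners [[-48.7, -88.0], [-24.0, -91.0], [-1.7, 92.8], [-26.5, 95.8]] LW [185.0, 25.0]
```

{"method": "servo_tool", "body": {"plan": [[0,0.01,-0.018,0,0,0,0],[0,0.01,-0.018,0,0,0,0],[0.012,-0.0015,0,0,0,0,0],[0.012,-0.0015,0,0,0,0,0],[0.012,-0.0015,0,0,0,0,0],[0.012,-0.0015,0,0,0,0,0],[0.012,-0.0015,0,0,0,0,0],[0,0,0,0,0,0,0]]}}

```text
clock: 16.12
position: [500.5, 146.1, -15.4]
ee_rot: [0.994, -0.075, 0.082, 0.004]
contact_force: [0.5, -0.4, -0.0]
gripper_width: -0.2
grasp_force: 0.0
```

```bash
python3 rail.py
```

```text
t 16.12 p [500.5 146.1 -15.4] q [ 0.994 -0.075  0.082  0.004] F [ 0.5 -0.4 -0. ] w -0.2
top 148 jig corners [[-32.8, -7.4], [-8.1, -8.5], [-5.9, 37.1], [-30.6, 38.2]] LW [46.0, 25.0]
top 72 jig corners [[-34.3, -9.0], [-31.3, -25.5], [-7.9, -21.2], [-10.9, -4.7]] LW [24.0, 17.0]
top 63 jig corners [[-71.7, 34.9], [-43.6, 25.5], [-39.6, 37.3], [-67.8, 46.7]] LW [12.0, 30.0]
side 500 jig corners [[-37.4, -89.5], [-12.5, -90.9], [-4.6, 49.9], [-29.5, 51.3]] LW [141.0, 25.0]
```

{"method": "servo_tool", "body": {"plan": [[0.012,-0.0015,0,0,0,0,0],[0.012,-0.0015,0,0,0,0,0],[0.01,-0.0015,0,0,0,0,0],[0,0,0,0,0,0,0]]}}

```text
clock: 16.73
position: [510.6, 144.6, -15.5]
ee_rot: [0.994, -0.075, 0.081, 0.004]
contact_force: [0.3, -0.0, -0.6]
gripper_width: 0.1
grasp_force: 0.1
```

{"method": "servo_tool", "body": {"plan": [[0.009,-0.0015,0,0,0,0,0],[0,0,0,0,0,0,0]]}}

```text
clock: 16.98
position: [511.5, 144.1, -15.7]
ee_rot: [0.994, -0.074, 0.081, 0.005]
contact_force: [-8.4, 4.4, 4.8]
gripper_width: -0.2
grasp_force: 4.6
```

```bash
python3 rail.py
```

```text
t 16.98 p [511.5 144.1 -15.7] q [ 0.994 -0.074  0.081  0.005] F [-8.4  4.4  4.8] w -0.2
top 150 jig corners [[-31.2, 34.2], [-23.8, -7.2], [-2.2, -3.3], [-9.6, 38.0]] LW [22.0, 42.0]
top 53 jig corners [[-22.1, -15.3], [-19.5, -29.7], [-0.7, -26.4], [-3.2, -12.0]] LW [19.0, 15.0]
top 43 jig corners [[-17.3, 75.4], [-4.1, 77.0], [-6.1, 94.1], [-19.4, 92.5]] LW [17.0, 13.0]
side 371 jig corners [[-27.0, -88.0], [-1.9, -90.9], [12.6, 32.1], [-12.4, 35.1]] LW [124.0, 25.0]
```

{"method": "servo_tool", "body": {"plan": [[0.008,0.001,0,0,0,0,0],[0,0,0,0,0,0,0]]}}

```text
clock: 17.32
position: [511.8, 143.9, -15.7]
ee_rot: [0.994, -0.074, 0.08, 0.006]
contact_force: [-19.5, 9.0, 11.4]
gripper_width: 0.2
grasp_force: 10.4
```

{"method": "servo_tool", "body": {"plan": [[-0.1,0.015,0,0,0,0,0],[-0.1,0,0.02,0,0.05,0,0],[-0.15,0,0.1,0,0.035,0,0],[0,0,0.1,0,0,0,0],[0,0,0,0,0,0,0]]}}

```text
clock: 17.95
position: [421.0, 147.0, 52.3]
ee_rot: [0.997, -0.075, 0.012, 0.011]
contact_force: [0.5, 0.4, 0.2]
gripper_width: -0.0
grasp_force: 0.0
```

```bash
python3 rail.py; python3 look.py a6
```

```text
t 17.95 p [421.  147.   52.3] q [ 0.997 -0.075  0.012  0.011] F [0.5 0.4 0.2] w -0.0
top 111 jig corners [[-34.1, 68.8], [-8.2, 58.8], [2.0, 85.3], [-24.0, 95.3]] LW [28.0, 28.0]
top 95 jig corners [[-16.6, -53.6], [1.2, -52.3], [-1.3, -19.2], [-19.1, -20.5]] LW [33.0, 18.0]
top 73 jig corners [[-25.6, -68.8], [-22.9, -85.3], [0.2, -81.5], [-2.5, -64.9]] LW [23.0, 17.0]
side 720 jig corners [[-25.7, -88.9], [0.4, -88.4], [-3.0, 94.1], [-29.1, 93.6]] LW [183.0, 26.0]
side 93 jig corners [[-69.2, 25.0], [-39.8, 20.2], [-36.4, 41.0], [-65.8, 45.8]] LW [21.0, 30.0]
tube world 538.4 216.4 -0.129 L 179 W 25 | jig [-14.8   5.4   0.9]
t 18.15 p [418.6 144.7  49.1] q [ 0.997 -0.076  0.009  0.014] F [-0.4  0.2 -0. ] w -0.2
```

View pics/a6s.png

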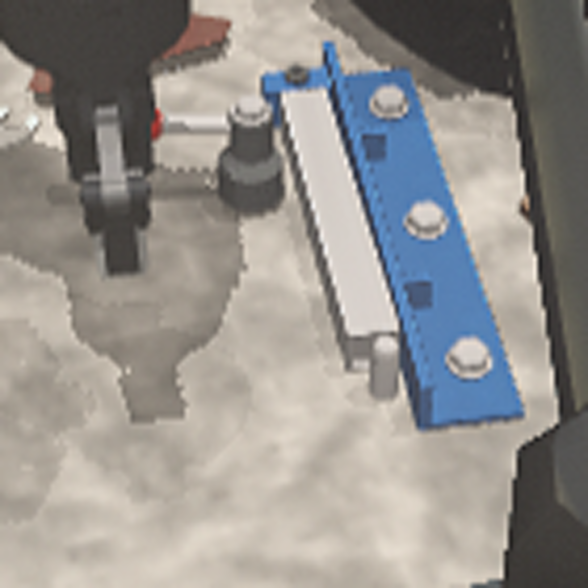

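The side crop shows the tube in the bay: tail at (370,345) flush behind the dowel, lead about 3-4 mm off the fence. Before pushing the middle, I'll check how high the arm stands, because of the hose and cord.

```bash
python3 - <<'E'
from h import *
st();print(np.round(arm.read_state()["joints"],3))
d=vision.get_image("top");W=cloud(d)
for x in range(100,560,40):
    r=[]
    for y in range(0,340,40):
        m=(abs(W[...,0]-x)<20)&(abs(W[...,1]-y)<20)&(W[...,2]<2000)
        r.append(int(np.nanmax(W[...,2][m])) if m.any() else -1)
    print(x,r)
E
```

```text
t 18.15 p [418.6 144.7  49.1] q [ 0.997 -0.076  0.009  0.014] F [-0.4  0.2 -0. ] w -0.2
[ 0.727  0.268 -0.653  0.054 -0.658  0.649]
100 [183, 16, 8, 5, -636, -648, -740, -1, 69]
140 [6, 8, 5, 5, 7, -650, -736, -1, 86]
180 [-643, -643, -641, -639, -640, -655, 564, -742, 81]
220 [-739, -737, -708, 608, 616, 611, 572, 468, -1]
260 [-1, -1, -1, -1, 574, 573, 546, 479, 413]
300 [8, 5, 6, 6, 5, 490, 490, 463, 413]
340 [6, 7, 7, 6, 407, 415, 418, 418, 394]
380 [6, 6, 175, 437, 440, 436, 414, 399, 8]
420 [8, 9, 176, 439, 440, 437, 390, 922, 918]
460 [6, 8, 5, 431, 435, 431, 881, 954, 6]
500 [8, 7, 7, 28, 30, 673, 885, 911, 6]
540 [5, 6, 34, 501, 587, 646, 757, 841, 36]
```

Wrist top is about 0.38 m when the hand is low, so it clears the hose and cord. I'll push the tube near its middle to bring the lead to the fence.

{"method": "servo_tool", "body": {"plan": [[0.082,0.081,0,0,0,0,0],[0.082,0.081,0,0,0,0,0],[0.082,0.081,0,0,0,0,0],[0,0,-0.105,0,0,0,0],[0,0,-0.105,0,0,0,0],[0,0,0,0,0,0,0]]}}

```text
clock: 18.95
position: [490.9, 216.1, -16.2]
ee_rot: [0.997, -0.076, 0.007, 0.017]
contact_force: [-0.3, -0.5, 0.5]
gripper_width: 0.1
grasp_force: 0.0
```

{"method": "servo_tool", "body": {"plan": [[0.02,-0.003,0,0,0,0,0],[0.02,-0.003,0,0,0,0,0],[0.02,-0.003,0,0,0,0,0],[0.008,-0.001,0,0,0,0,0],[0.008,-0.001,0,0,0,0,0],[0,0,0,0,0,0,0]]}}

```text
clock: 19.7
position: [515.8, 214.8, -13.0]
ee_rot: [0.997, -0.076, 0.01, 0.014]
contact_force: [0.6, -0.1, 0.1]
gripper_width: 0.1
grasp_force: 0.0
```

{"method": "servo_tool", "body": {"plan": [[0.008,-0.001,0,0,0,0,0],[0,0,0,0,0,0,0]]}}

```text
clock: 19.95
position: [517.6, 214.4, -13.1]
ee_rot: [0.997, -0.076, 0.009, 0.014]
contact_force: [-3.0, 1.1, 2.0]
gripper_width: 0.0
grasp_force: 1.5
```

{"method": "servo_tool", "body": {"plan": [[0.008,-0.001,0,0,0,0,0],[0,0,0,0,0,0,0]]}}

```text
clock: 20.2
position: [517.6, 214.3, -13.1]
ee_rot: [0.997, -0.076, 0.007, 0.015]
contact_force: [-12.2, 5.8, 6.9]
gripper_width: 0.4
grasp_force: 6.2
```

Tube seated (stiff at 12 N). Next I'll work out the arc of waypoints for pushing the lever.

```bash
python3 - <<'E'
import numpy as np
P=np.array([510.1,263.])
prev=None
A=np.radians(np.r_[161.4,161.4,np.arange(168,262,7.5),261.7,265])
S=[39]+list(np.interp(np.degrees(A[1:]),[161,200,225,262],[24,25,25,20]))
for a,s in zip(A,S):
    e=np.array([np.cos(a),np.sin(a)]);t=np.array([-e[1],e[0]])
    p=P+62*e-s*t
    print(round(np.degrees(a)),p.round(1),None if prev is None else ((p-prev)/300).round(4));prev=p
E
```

```text
161 [463.8 319.7] None
161 [459.  305.5] [-0.0159 -0.0474]
168 [454.5 299.5] [-0.015 -0.02 ]
176 [450.2 292.2] [-0.0143 -0.0246]
183 [446.9 284.3] [-0.011  -0.0263]
190 [444.6 276. ] [-0.0076 -0.0275]
198 [443.4 267.6] [-0.004  -0.0282]
206 [443.4 258.9] [-0.0002 -0.029 ]
213 [444.5 250.2] [ 0.0037 -0.0289]
220 [446.7 241.7] [ 0.0074 -0.0282]
228 [450.3 233.4] [ 0.0121 -0.0279]
236 [455.5 225.3] [ 0.0174 -0.0271]
243 [461.8 218. ] [ 0.021  -0.0242]
250 [469.1 211.8] [ 0.0241 -0.0208]
258 [477.1 206.6] [ 0.0268 -0.0171]
262 [481.3 204.5] [ 0.014  -0.0069]
265 [484.8 203. ] [ 0.0115 -0.0052]
```

{"method": "servo_tool", "body": {"plan": [[-0.07,0.01,0,0,0,0,0],[0,0,0.138,0,0,0,0],[0,0,0.138,0,0,0,0],[-0.055,0.172,0,0,0,0,0],[-0.055,0.172,0,0,0,0,0],[0,0,0,0,0,0,0]]}}

```text
clock: 20.95
position: [466.4, 323.8, 70.1]
ee_rot: [0.997, -0.073, 0.011, 0.013]
contact_force: [-1.1, -0.9, -0.1]
gripper_width: -0.0
grasp_force: 0.0
```

{"method": "servo_tool", "body": {"plan": [[0,0,-0.105,0,0,0,0],[0,0,-0.105,0,0,0,0],[-0.012,-0.03,0,0,0,0,0],[-0.012,-0.03,0,0,0,0,0],[-0.015,-0.02,0,0,0,0,0],[-0.0143,-0.0246,0,0,0,0,0],[-0.011,-0.0263,0,0,0,0,0],[-0.0076,-0.0275,0,0,0,0,0],[0,0,0,0,0,0,0]]}}

```text
clock: 22.08
position: [445.8, 273.7, 8.2]
ee_rot: [0.997, -0.075, 0.011, 0.012]
contact_force: [0.1, 2.9, 4.0]
gripper_width: 0.1
grasp_force: 2.0
```

```bash
cat > lev.py <<'E'
from h import *
st()
for n in("top","side"):
    d=vision.get_image(n);W=cloud(d);H=hsv(d)
    m=(W[...,0]>400)&(W[...,0]<560)&(W[...,1]>170)&(W[...,1]<320)&(W[...,2]>32)&(W[...,2]<60)&((H[...,0]<6)|(H[...,0]>174))&(H[...,1]>150)
    q=W[m]
    if len(q)>3:
        p=np.median(q,0);v=p[:2]-[510.1,263];print(n,len(q),p.round(1),"world angle",round(np.degrees(np.arctan2(v[1],v[0]))%360,1),"r",np.hypot(*v).round(1))
E
python3 lev.py
```

```text
t 22.07 p [445.8 273.7   8.2] q [ 0.997 -0.075  0.011  0.012] F [0.1 2.9 4. ] w 0.1
top 33 [425.6 250.3  49.9] world angle 188.6 r 85.5
side 100 [446.7 247.1  47.3] world angle 194.0 r 65.4
```

Lever turns as planned. Continuing round the arc.

{"method": "servo_tool", "body": {"plan": [[-0.004,-0.0282,0,0,0,0,0],[-0.0002,-0.029,0,0,0,0,0],[0.0037,-0.0289,0,0,0,0,0],[0.0074,-0.0282,0,0,0,0,0],[0.0121,-0.0279,0,0,0,0,0],[0.0174,-0.0271,0,0,0,0,0],[0.021,-0.0242,0,0,0,0,0],[0.0241,-0.0208,0,0,0,0,0],[0,0,0,0,0,0,0]]}}

```text
clock: 23.3
position: [469.1, 206.9, 6.3]
ee_rot: [0.997, -0.076, 0.009, 0.015]
contact_force: [-0.9, 0.1, -1.0]
gripper_width: 0.4
grasp_force: 0.2
```

```bash
python3 lev.py
```

```text
t 23.3 p [469.1 206.9   6.3] q [ 0.997 -0.076  0.009  0.015] F [-0.9  0.1 -1. ] w 0.4
side 105 [487.1 192.9  48.5] world angle 251.9 r 73.7
```

{"method": "servo_tool", "body": {"plan": [[0.013,-0.003,0,0,0,0,0],[0.013,-0.003,0,0,0,0,0],[0.013,-0.002,0,0,0,0,0],[0,0,0,0,0,0,0]]}}

```text
clock: 23.9
position: [477.7, 203.7, 6.2]
ee_rot: [0.997, -0.076, 0.006, 0.017]
contact_force: [-7.9, -1.1, 4.7]
gripper_width: -0.1
grasp_force: 3.8
```

{"method": "servo_tool", "body": {"plan": [[0.01,-0.001,0,0,0,0,0],[0,0,0,0,0,0,0]]}}

```text
clock: 24.15
position: [479.8, 202.9, 6.2]
ee_rot: [0.997, -0.076, 0.006, 0.017]
contact_force: [-11.7, 0.3, 6.5]
gripper_width: -0.4
grasp_force: 5.0
```

{"method": "servo_tool", "body": {"plan": [[0.01,-0.001,0,0,0,0,0],[0,0,0,0,0,0,0]]}}

```text
clock: 24.4
position: [481.8, 202.3, 6.1]
ee_rot: [0.997, -0.076, 0.005, 0.018]
contact_force: [-12.7, 1.1, 9.3]
gripper_width: -0.1
grasp_force: 6.5
```

```bash
python3 lev.py
```

```text
t 24.4 p [481.8 202.3   6.1] q [ 0.997 -0.076  0.005  0.018] F [-12.7   1.1   9.3] w -0.1
side 97 [499.8 187.5  48.1] world angle 262.2 r 76.1
```

{"method": "servo_tool", "body": {"plan": [[0.01,-0.001,0,0,0,0,0],[0,0,0,0,0,0,0]]}}

```text
clock: 24.75
position: [482.0, 202.0, 6.0]
ee_rot: [0.997, -0.077, 0.003, 0.018]
contact_force: [-24.1, 5.5, 13.8]
gripper_width: 0.1
grasp_force: 12.2
```

{"method": "servo_tool", "body": {"plan": [[0.008,-0.001,0,0,0,0,0],[0,0,0,0,0,0,0]]}}

```text
clock: 25.0
position: [482.0, 201.8, 6.0]
ee_rot: [0.997, -0.077, 0.001, 0.019]
contact_force: [-32.7, 10.7, 19.6]
gripper_width: 0.6
grasp_force: 16.7
```

```bash
python3 lev.py
```

```text
t 25.0 p [482.  201.8   6. ] q [ 0.997 -0.077  0.001  0.019] F [-32.7  10.7  19.6] w 0.6
side 100 [500.1 188.5  48.4] world angle 262.3 r 75.2
```

End stop reached: the force rises with no further motion. Backing away to check.

{"method": "servo_tool", "body": {"plan": [[-0.1,0.01,0,0,0,0,0],[-0.15,0,0.03,0,0,0,0],[0,0,0.15,0,0,0,0],[-0.1,0.15,0.1,0,0,0,0],[0,0.2,0,0,0,0,0],[0,0.2,0,0,0,0,0],[0,0,0,0,0,0,0],[0,0,0,0,0,0,0]]}}

```text
clock: 26.1
position: [387.1, 372.4, 90.3]
ee_rot: [0.997, -0.075, 0.009, 0.015]
contact_force: [0.1, -0.0, -0.4]
gripper_width: 0.4
grasp_force: 0.0
```

```bash
python3 lev.py; python3 rail.py; python3 look.py a7; python3 - <<'E'
import cv2,numpy as np
a=cv2.imread("pics/a7.png");b=cv2.imread("pics/a7s.png")
b=cv2.resize(b,(400,400));a=cv2.resize(a,(400,236));a=cv2.copyMakeBorder(a,0,164,0,0,cv2.BORDER_CONSTANT)
cv2.imwrite("pics/fin.png",np.hstack([a,b]))
E
```

```text
t 26.1 p [387.1 372.4  90.3] q [ 0.997 -0.075  0.009  0.015] F [ 0.1 -0.  -0.4] w 0.4
top 171 [499.6 199.9  50.8] world angle 260.6 r 64.0
side 129 [498.1 189.7  48.1] world angle 260.7 r 74.3
t 26.2 p [387.4 371.6  90.6] q [ 0.997 -0.076  0.009  0.014] F [-0.2 -0.8 -0.3] w -0.4
top 197 jig corners [[-24.2, -80.3], [-0.4, -77.7], [-7.2, -15.7], [-31.0, -18.2]] LW [62.0, 24.0]
top 93 jig corners [[-25.2, 9.6], [-4.3, 9.8], [-4.6, 38.9], [-25.5, 38.6]] LW [29.0, 21.0]
top 61 jig corners [[-29.1, 69.3], [-23.8, 57.6], [2.7, 69.6], [-2.6, 81.3]] LW [29.0, 13.0]
side 804 jig corners [[-42.4, -89.0], [-0.3, -89.2], [0.7, 93.3], [-41.5, 93.5]] LW [182.0, 42.0]
tube world 540.2 215.9 -0.148 L 179 W 25 | jig [-12.8   5.1  -0.2]
t 26.4 p [387.7 372.1  90.9] q [ 0.997 -0.076  0.01   0.014] F [ 0.6 -0.3  0.7] w -0.3
```

View pics/fin.png

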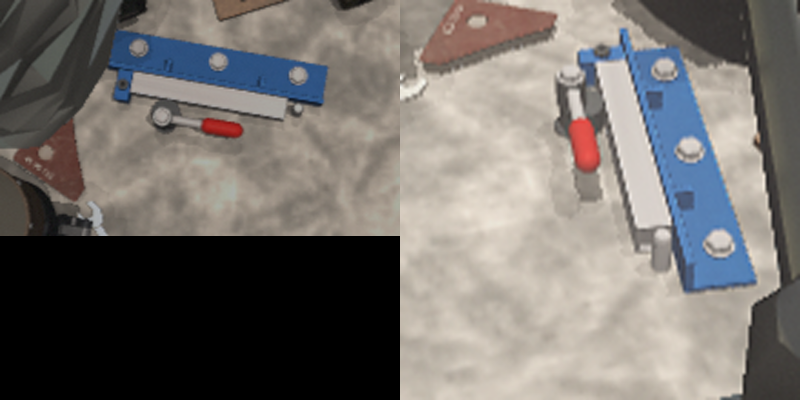

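The final view shows the tube flush along the fence: left half (135,88) to (285,112), jig x −12.8, −0.2°. The lever is fully round at (222,128), and the magnet and spanner haven't been touched. Handing in.

```bash
python3 -c "
from bench import arm
print(arm.job_done())"
```

```text
the job is handed in; nothing more can be done
None
```

The tube is seated flush along the fence (within about 0.3 mm and 0.2°), the cam lever was pushed round to its end stop, and the job was handed in at about 26 s with the arm clear; the tape measure, magnet and spanner were left alone.

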